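# Index the inspection turntable with its ratchet lever

## Robot

A 6-joint arm with a two-finger parallel gripper is mounted at the origin on the work surface. World frame = base frame: x ahead of the robot, y to its left, z up, the work surface at z = 0. Lengths are in m, angles in rad, forces in N, time in s.
With the tool pointing down it reaches from about 0.225 to 0.875 m from the base axis. Payload 3.4 kg.
Tool frame: the origin (TCP) lies midway between the tips of the shut fingers; the grasp point (between the pads) lies 19 mm behind it (manip.tcp_to_grasp is the distance from the TCP to the grasp point, in m); x points along the fingers, y is the direction in which the jaws open and shut, and the axes are right-handed (so a half turn about x gives the same grasp; the last joint's range is limited). The gripper opens to 85 mm and grips with 20 to 120 N. Pads are 22 mm wide; open, the fingers measure 114 mm over their backs; the gripper's body (76 mm by 85 mm) begins 54 mm behind the grasp point. The pads swing forward as they close: fully open they stand 13 mm farther back than shut.
Start: joints at [-1.393, 0.276, 1.505, -0, 1.361, -0.121], TCP at [0.169, -0.55, 0.209] pointing down, gripper open.
Joint ranges: [-2.89, 2.89], [-0.75, 2.08], [0.22, 2.7], [-1.18, 4.32], [0.11, 2.71], [-2.7, 2.7]. Speed limits (rad/s): [2.57, 2.57, 3.14, 3.14, 3.14, 3.14].

## Interface

Orientations are given as a unit quaternion [w, x, y, z].
In Python, from rig import readout, eyes, job, manip gives the robot as it stands. The module is installed in compiled form; this text tells all that it offers.
- The arm moves only by the tool carry_out, never from a script. Its argument "deltas" is one flat list of numbers, 7 for each row, row after row: the shift along the tool's x, y, z scaled (see below), then the turn, a rotation vector about the tool's x, y, z scaled (see below), then the opening, from -1 (shut) to 1 (fully open). In form: [dx, dy, dz, ax, ay, az, grip, dx, dy, dz, ax, ay, az, grip, ...]. A call has 1 to 10 rows; each row shifts and turns the commanded pose from where the row before left it, along the tool's axes as they then stand; what a row does not reach is not made up. The controller multiplies each number of a shift by 60 mm and each number of a turn by 4 degrees. A row lasts 1/8 s, in which the tool goes at most 62.5 mm and 10.7 degrees, less where a joint would pass 70% of its speed; a pose out of reach is approached as far as the arm can. A call with a number of a shift or a turn outside -1 to 1 is refused whole. A call with a gripper value outside its range is refused whole. The fingers move at their own pace and stop on an object; "newtons" is the grip in N (left out, the last holds). Time passes only in rows, so rows that do not move let the fingers close. It gives the time, the measured TCP pose, the force and the opening at its end, in the units of the state.
- readout.get_state(): the state, without advancing time (a new reading comes with each control period).
- eyes.get_image(name): name is "scene" or "top" or "wrist"; returns a dict with "color" (420x560x3 uint8, red, green, blue), "z_map" (420x560 float32, m along the optical axis (not along the pixel's ray), 0 where there is no reading), "mtx" (3x3 intrinsics, pixels), "origin" and "orientation" of the camera in the world. Camera axes: x right, y down, z forward; pixel columns grow to the right and rows downward; lengths in m; the calibration is good to about 2 mm. The wrist camera is an equidistant fisheye: a pixel r from the principal point sees the ray r / f radians off the axis. A picture is of the moment at which its call begins.
- job.sign_off(): hands the job in, once; it reports no verdict.
The state is a dict: "clock": time; "qpos": joint angles; "qd": joint speeds; "effort": joint torques, N m; "position": TCP position; "ee_rot": TCP orientation; "contact_force": force on the tool from outside, world axes, zero at the start; "moment": the same for the moment, N m; "width": finger opening in m.
Only numpy, scipy, OpenCV 4.12 (cv2) and the standard library are available. Lean on these libraries where they do the work, as an engineer would, in place of code of your own. Each camera call takes 0.05 s, during which the arm holds its last target.

## Task

Bring the L-shaped circuit board on the notched turntable round to the inspection camera, so that it stops right in front of the lens, by swinging the turntable's lever back and forth by its upright black handle. Do not push the turntable itself, and let go of the handle when the board is there.

Things in the scene. Friction and masses are not known exactly. Their poses are not given: they have to be found in the camera images.
- stage: Fixed grey base on the bench. Origin on the common vertical axis of turntable and lever, at bench height, z up. The camera (slanting black tube 38 mm thick, top about 165 mm high, on an aluminium bracket) stands on its -y side, 100 to 160 mm from the axis; the board is right before it when its centre lies at (0, -62 mm) in this frame.
- turntable: Disc with 12 saw teeth, 224 mm across, top 52 mm above the bench, carrying a blue L-shaped board (86 x 59 mm, 62 mm high), a square and a round module, all fixed. Origin: the L board's centre (at bench height), 62 mm from the axis; its -y points outward. Turns only counter-clockwise from above; a pawl and friction stop it turning back. Board and camera line up with the lever at its forward stop.
- lever (a joint): Lever angle, rad, counter-clockwise from above: 0 back stop, 0.80 forward stop. The steel arm points 1.169 rad + this from the stage's x axis. Swung forward its pawl pushes a tooth and turns the disc; swung back it clicks over the teeth and the disc stays. A full stroke gives one notch, 30 degrees (the first 16 to 46, until in step). Needs about 3 N at the handle; stays where left.
- lever_grip (a point): Grasp point of the upright round black handle at the lever's outer end: 24 mm diameter, top 135 mm and this point 108 mm above the bench, 172 mm from the axis. Plain and round, it may turn between the fingers as the lever swings. The lever's arm and pawl below and inward of it are under 55 mm high.

How it is judged:
By the outcome, as a careful person would: the job done as asked, in the order asked, and still so for the second after the job is handed in, with the robot touching nothing.
It also fails if it takes over 56 s, if anything falls off the work surface, if the arm or the gripper's body presses on something with over 40 N, if the wrist force passes 120 N, or if a joint passes its speed limit or range.

## Working session

There is one attempt and no reset: what is moved stays moved. The work goes in short steps, Python scripts to look and compute and a tool call to move; the robot and the scene stay as the last step left them, time stands still between calls to the robot, and variables do not carry over. Pictures are saved under pics/ and viewed, and the job is handed in when it is done.

Besides the shell and the picture viewer there is one more tool, called after "Emit:" as a command line: name --argument value ..., lists and objects as JSON in quotes. carry_out: Moves the arm, as the interface text tells. Its arguments: {"type":"object","properties":{"deltas":{"type":"array"},"newtons":{"type":"number"}},"required":["deltas"]}

```bash
mkdir -p pics; cat > h.py <<'E'
import numpy as np,cv2
from rig import readout,eyes,job,manip
from scipy.spatial.transform import Rotation as R
def rot(q): return R.from_quat([q[1],q[2],q[3],q[0]]).as_matrix()
def save(im,n): cv2.imwrite('pics/'+n+'.png',cv2.cvtColor(im['color'],cv2.COLOR_RGB2BGR))
def cloud(im):
    z=im['z_map'];K=im['mtx'];v,u=np.mgrid[:z.shape[0],:z.shape[1]]
    p=np.stack([(u-K[0,2])/K[0,0]*z,(v-K[1,2])/K[1,1]*z,z],-1)
    return p@rot(im['orientation']).T+np.array(im['origin'])
E
python3 - <<'E'
from h import *
for n in ['scene','top']:
    im=eyes.get_image(n);save(im,n+'0');print(n,im['origin'],im['orientation'],im['mtx'].tolist())
    np.savez(n+'0.npz',**{k:np.array(v) for k,v in im.items()})
print(readout.get_state())
E
```

```text
scene [ 0.93692292 -0.61291493  0.53880858] [-0.46456339  0.85070232  0.21400472 -0.12119568] [[509.418534341505, 0.0, 276.05641076211407], [0.0, 509.418534341505, 211.10644889611373], [0.0, 0.0, 1.0]]
top [4.94512994e-01 6.78942549e-04 7.39660590e-01] [ 0.03931064 -0.69808996  0.71221609 -0.06223593] [[506.56049661606687, 0.0, 285.1140933819684], [0.0, 506.56049661606687, 212.62429186038338], [0.0, 0.0, 1.0]]
{'clock': 0.1, 'qpos': array([-1.39300366e+00,  2.76559539e-01,  1.50603271e+00, -4.08168103e-05,
        1.36069887e+00, -1.21013680e-01]), 'qd': array([ 2.27877714e-05, -1.50882681e-03, -2.06533548e-03, -8.66064916e-04,
       -7.69761705e-04, -1.53322552e-05]), 'effort': array([ 1.54514120e-03, -4.17699265e+01, -2.46404475e+01, -1.51126983e-04,
        5.79319560e-03,  4.61267589e-06]), 'position': array([ 0.16914826, -0.54901448,  0.20859997]), 'ee_rot': array([-0.10465451, -0.69919782, -0.10585422,  0.69926012]), 'contact_force': array([-0.35732846, -0.09607797, -0.51275405]), 'moment': array([-0.00580414,  0.0130341 ,  0.01831659]), 'width': 0.08502475757256125}
```

View pics/scene0.png

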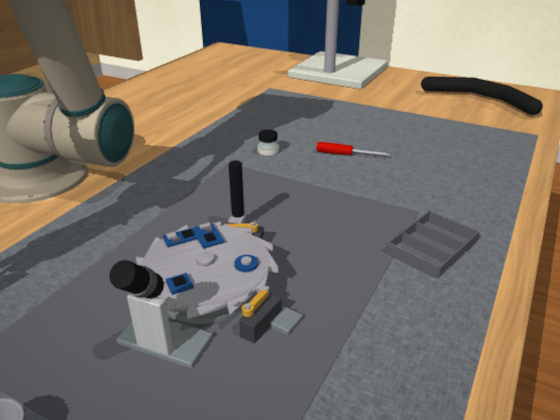

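View pics/top0.png

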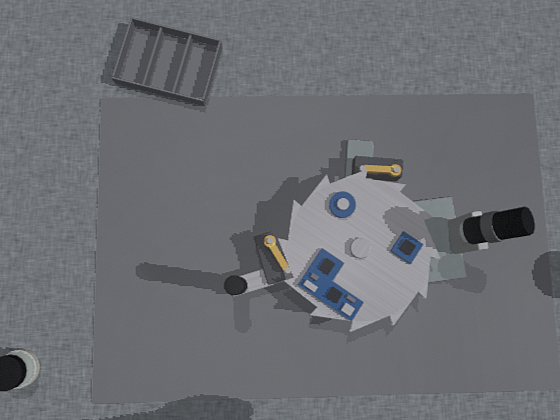

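The top view shows the hub at about (359,247), the handle top at (235,285), the camera tube at about (500,225) and the L board at about (328,288). Next I measure them.

```bash
python3 - <<'E'
from h import *
for n in ['top','scene']:
    im=dict(np.load(n+'0.npz'));P=cloud(im)
    c=im['color'].astype(int)
    hsv=cv2.cvtColor(im['color'],cv2.COLOR_RGB2HSV)
    pts={'top':dict(hub=(359,247),handle=(235,285),disc=(380,220),bench=(150,200),tube=(515,222),L=(330,293),sq=(407,247),rnd=(343,204)),'scene':dict(hub=(205,258),handle=(236,165))}[n]
    for k,(u,v) in pts.items(): print(n,k,P[v,u].round(4),hsv[v,u])
    X=P.reshape(-1,3);H=hsv.reshape(-1,3)
    dark=(H[:,2]<60)&(X[:,2]>0.075)&(X[:,2]<0.2)
    m=dark.reshape(c.shape[:2]).astype(np.uint8)
    nn,l,s,ce=cv2.connectedComponentsWithStats(m)
    for i in range(1,nn):
        if s[i,4]>40:
            q=P[l==i];print(n,s[i],ce[i].round(1),q.mean(0).round(4),q.min(0).round(3),q.max(0).round(3))
    blue=((H[:,0]>100)&(H[:,0]<125)&(H[:,1]>130)&(X[:,2]>0.03)&(X[:,2]<.1)).reshape(m.shape).astype(np.uint8)
    blue=cv2.morphologyEx(blue,cv2.MORPH_CLOSE,np.ones((3,3)))
    nn,l,s,ce=cv2.connectedComponentsWithStats(blue)
    for i in range(1,nn):
        if s[i,4]>40:
            q=P[l==i];print('blue',s[i],ce[i].round(1),q.mean(0).round(4))
            if n=='top':
                # corners on plane z=.062
                cs,_=cv2.findContours((l==i).astype(np.uint8),0,1)
                h=cv2.convexHull(cs[0]);a=cv2.approxPolyDP(h,4,True)[:,0]
                print(a.tolist());print(P[a[:,1],a[:,0]].round(4).tolist(), cv2.minAreaRect(cs[0]))
# disc circle at z .052
im=dict(np.load('top0.npz'));P=cloud(im)
m=(P[...,2]>.046)&(P[...,2]<.058);q=P[m]; print('disc',q.mean(0))
vis=m.astype(np.uint8)*255;cv2.imwrite('pics/disc.png',vis)
big=cv2.resize(cv2.cvtColor(im['color'][120:350,200:560],cv2.COLOR_RGB2BGR),None,fx=2.2,fy=2.2,interpolation=cv2.INTER_CUBIC);cv2.imwrite('pics/zoom.png',big)
E
```

```text
top hub [ 0.544  -0.1211  0.0604] [120   8 160]
top handle [0.4967 0.041  0.1364] [120  19  53]
top disc [ 0.5814 -0.1535  0.0512] [120   6 162]
top bench [0.6231 0.1729 0.0031] [120  14 113]
top tube [ 0.5612 -0.2831  0.1698] [120  14  18]
top L [ 0.4837 -0.0796  0.0618] [126  21  61]
top sq [ 0.5427 -0.1863  0.0607] [113  17  59]
top rnd [ 0.6026 -0.1013  0.0634] [128   6 162]
top [ 492  207   42   33 1099] [512.8 222.9] [ 0.5611 -0.2843  0.1618] [ 0.544 -0.312  0.139] [ 0.58  -0.265  0.177]
top [463 212  36  32 548] [475.5 230.4] [ 0.5567 -0.2537  0.1279] [ 0.542 -0.275  0.075] [ 0.578 -0.241  0.148]
top [225 276  22  19 336] [234.9 285. ] [0.4968 0.0413 0.1323] [0.486 0.031 0.075] [0.507 0.053 0.138]
blue [330 192  25  24 151] [343.6 198.4] [ 0.6104 -0.1025  0.063 ]
[[354, 208], [347, 215], [330, 201], [345, 192]]
[[0.5978, -0.1171, 0.0576], [0.5881, -0.1069, 0.0585], [0.608, -0.0844, 0.0578], [0.62, -0.1054, 0.0585]] ((343.2676086425781, 201.99461364746094), (24.590099334716797, 19.495323181152344), 27.89727020263672)
blue [391 236  32  27 237] [407.1 249.6] [ 0.5393 -0.1868  0.
[... 903 characters left out ...]
61] [ 0.205 -0.024  0.191] [0.226 0.008 0.2  ]
scene [229 161  14  36 436] [235.6 178.2] [0.501  0.0364 0.1091] [0.487 0.029 0.075] [0.51  0.053 0.136]
scene [ 110  260   41   34 1007] [129.8 276.7] [ 0.5692 -0.2949  0.1591] [ 0.547 -0.313  0.13 ] [ 0.581 -0.264  0.176]
scene [138 270  26  28 310] [154.  286.4] [ 0.5749 -0.2662  0.1246] [ 0.563 -0.288  0.105] [ 0.581 -0.246  0.147]
blue [ 200    0  127   30 2130] [262.6  14.8] [-0.2166  1.3851  0.0686]
blue [163 223  61  25 553] [197.2 237.1] [ 0.5012 -0.0846  0.0598]
blue [235 255  23  17 222] [245.9 263.9] [ 0.6055 -0.1047  0.0577]
blue [166 273  27  21 278] [179.4 284.1] [ 0.5456 -0.1894  0.058 ]
disc [ 0.54050142 -0.10534079  0.05256694]
```

View pics/zoom.png

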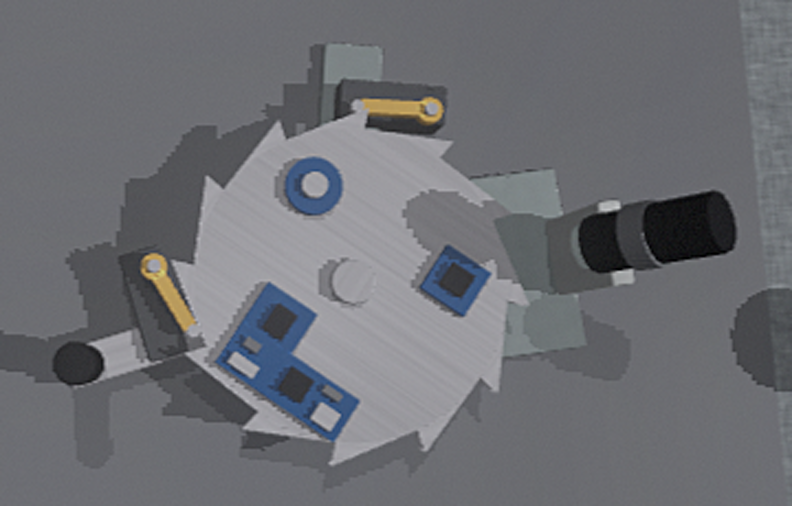

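View pics/disc.png

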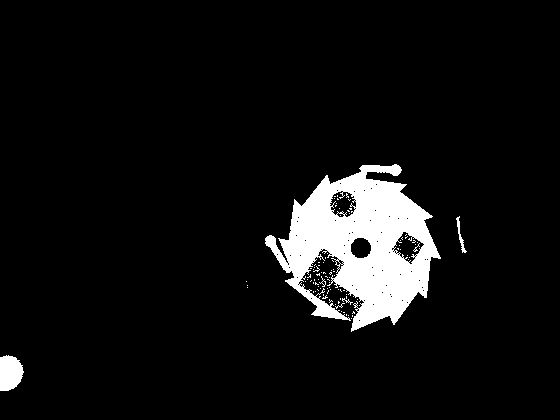

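```bash
python3 - <<'E'
from h import *
s=readout.get_state();M=rot(s['ee_rot']);print(M.round(3),manip.tcp_to_grasp)
a=np.degrees(np.arctan2(M[1,1],M[0,1]));print('tool y yaw',a)
# fit axis: hub
im=dict(np.load('top0.npz'));P=cloud(im);X=P[230:265,340:380].reshape(-1,3);X=X[(X[:,2]>.058)&(X[:,2]<.066)];print('hub',len(X),X.mean(0),X.min(0),X.max(0))
m=(P[...,2]>.1365-.006)&(P[...,2]<.142);m[:, :200]=0;m[:,260:]=0;q=P[m];print('handle top',len(q),q.mean(0),(q.min(0)+q.max(0))/2)
print(M.T@(np.array([.4968,.0413,.3])-s['position'])*1000)
E
```

```text
[[-0.     0.294 -0.956]
 [ 0.002 -0.956 -0.294]
 [-1.    -0.002 -0.   ]] 0.0187
tool y yaw -72.87915983465338
hub 330 [ 0.5425867  -0.12208388  0.06045357] [ 0.52170262 -0.13645541  0.05810763] [ 0.55643056 -0.09469395  0.06401947]
handle top 307 [0.49701221 0.04224849 0.13519385] [0.49736657 0.0422494  0.13428128]
[ -90.5285416  -467.85243368 -486.92863777]
```

Emit:
carry_out --deltas '[0,-0.65,-0.68,0,0,0,1,0,-0.65,-0.68,0,0,0,1,0,-0.65,-0.68,0,0,0,1,0,-0.65,-0.68,0,0,0,1,0,-0.65,-0.68,0,0,0,1,0,-0.65,-0.68,0,0,0,1,0,-0.65,-0.68,0,0,0,1,0,-0.65,-0.68,0,0,0,1,0,-0.65,-0.68,0,0,0,1,0,-0.65,-0.68,0,0,0,1]'

```text
clock: 1.35
position: [0.4448, -0.055, 0.2093]
ee_rot: [0.105, 0.699, 0.105, -0.699]
contact_force: [1.0, -0.5, -0.4]
width: 0.0853
```

Emit:
carry_out --deltas '[0,0,0,-1,0,0,1,0,0,0,-1,0,0,1,0,0,0,-1,0,0,1,0,0,0,-1,0,0,1,0,0,0,-1,0,0,1,0,0,0,-1,0,0,1,0,0,0,-1,0,0,1,0,0,0,-1,0,0,1,0,0,0,-1,0,0,1]'

```text
clock: 2.48
position: [0.444, -0.0566, 0.209]
ee_rot: [-0.317, -0.632, -0.317, 0.632]
contact_force: [-0.1, -0.5, 0.5]
width: 0.0853
```

Emit:
carry_out --deltas '[0,0,0,-1,0,0,1,0,0,0,-1,0,0,1,0,0,0,-1,0,0,1,0,0,0,-1,0,0,1,0,0,0,-1,0,0,1,0,0,0,-1,0,0,1,0,0,0,-1,0,0,1,0,0,0,-1,0,0,1,0,0,0,-1,0,0,1]'

```text
clock: 3.6
position: [0.444, -0.0566, 0.209]
ee_rot: [-0.496, -0.503, -0.497, 0.503]
contact_force: [-0.1, -0.7, -0.3]
width: 0.0852
```

```bash
cat > d.py <<'E'
from h import *
import sys
s=readout.get_state();M=rot(s['ee_rot']);print(s['clock'],s['position'].round(4),M.round(3).tolist(),s['qpos'].round(2),s['contact_force'].round(1),round(s['width'],4))
t=np.array(eval(sys.argv[1]));print('units',(M.T@(t-s['position'])/.06).round(3))
E
python3 d.py '[.497,.042,.20]'
```

```text
3.6 [ 0.444  -0.0566  0.209 ] [[-0.001, 1.0, -0.013], [0.0, -0.013, -1.0], [-1.0, -0.001, -0.0]] [-0.28  0.08  1.75 -0.    1.31 -0.27] [-0.1 -0.7 -0.3] 0.0852
units [ 0.15   0.862 -1.655]
```

Emit:
carry_out --deltas '[0,0.29,-0.55,0,0,0,1,0,0.29,-0.55,0,0,0,1,0,0.28,-0.55,0,0,0,1,0.4,0,0,0,0,0,1,0.4,0,0,0,0,0,1,0.4,0,0,0,0,0,1,0.4,0,0,0,0,0,1,0.4,0,0,0,0,0,1,0,0,0,0,0,0,1]'

```text
clock: 4.72
position: [0.4955, 0.0415, 0.0876]
ee_rot: [-0.495, -0.503, -0.497, 0.505]
contact_force: [0.9, 0.1, 1.1]
width: 0.0851
```

```bash
python3 d.py '[.497,.042,.088]'; python3 - <<'E'
from h import *
im=eyes.get_image('scene');save(im,'s1')
im=eyes.get_image('wrist');save(im,'w1')
E
```

```text
4.725 [0.4955 0.0415 0.0876] [[-0.005, 1.0, -0.015], [0.0, -0.015, -1.0], [-1.0, -0.005, -0.0]] [-0.06  0.27  1.85 -0.    1.03 -0.04] [0.9 0.1 1.1] 0.0851
units [-0.007  0.025 -0.008]
```

View pics/s1.png

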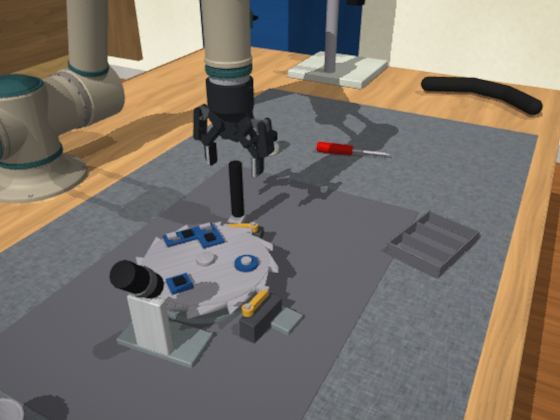

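View pics/w1.png

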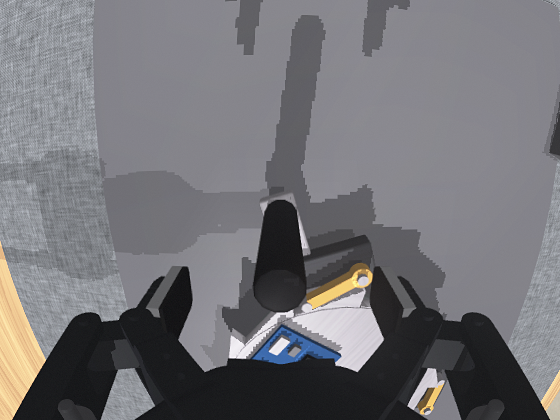

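```bash
python3 - <<'E'
from h import *
im=eyes.get_image('scene');P=cloud(im)
M=rot(im['orientation']);K=im['mtx']
for p in [(.4955,.0415,.0876),(.497,.042,.135),(.497,.042,.108),(.4555,.0415,.1006),(.5355,.0415,.1006)]:
    c=M.T@(np.array(p)-im['origin']);print(p,(K@c/c[2])[:2].round(0))
for u,v in [(210,158),(212,150),(258,168),(262,155),(266,140),(236,165),(236,180),(230,110),(236,135),(245,135)]: print(u,v,P[v,u].round(3))
im=eyes.get_image('wrist');print(im['origin'],im['orientation'],im['mtx'])
for u,v in [(280,290),(175,300),(385,300)]: print(im['z_map'][v,u])
E
```

```text
(0.4955, 0.0415, 0.0876) [235. 187.]
(0.497, 0.042, 0.135) [235. 163.]
(0.497, 0.042, 0.108) [235. 177.]
(0.4555, 0.0415, 0.1006) [216. 175.]
(0.5355, 0.0415, 0.1006) [254. 186.]
210 158 [0.452 0.033 0.139]
212 150 [0.455 0.037 0.153]
258 168 [0.547 0.037 0.14 ]
262 155 [0.557 0.034 0.168]
266 140 [0.568 0.028 0.199]
236 165 [0.503 0.036 0.136]
236 180 [0.503 0.034 0.107]
230 110 [0.517 0.008 0.247]
236 135 [0.511 0.03  0.195]
245 135 [0.53  0.027 0.201]
[0.499992   0.12067195 0.25426318] [ 1.53752406e-01  9.88072797e-01 -8.49482599e-03 -4.29211371e-04] [[325.1922621    0.         280.64534037]
 [  0.         325.1922621  209.07437048]
 [  0.           0.           1.        ]]
0.13699837
0.12385096
0.124194294
```

```bash
python3 - <<'E'
from h import *
s=readout.get_state();print(s['clock'],s['position'],s['qd'].round(3))
im=eyes.get_image('scene');save(im,'s2');P=cloud(im)
m=(abs(P[...,0]-.5)<.09)&(abs(P[...,1]-.04)<.02)&(P[...,2]>.06)&(abs(P[...,0]-.5)>.02)
q=P[m];
for sgn in (-1,1):
    r=q[(q[:,0]-.5)*sgn>0];r=r[np.argsort(r[:,2])];print(len(r),r[:8].round(3).tolist())
b=cv2.resize(cv2.cvtColor(im['color'][60:240,150:330],cv2.COLOR_RGB2BGR),None,fx=3,fy=3);cv2.imwrite('pics/z2.png',b)
E
```

```text
4.925 [0.49839909 0.04138785 0.09038932] [ 0.    -0.004 -0.001 -0.    -0.001  0.   ]
1036 [[0.455, 0.043, 0.125], [0.455, 0.048, 0.126], [0.453, 0.034, 0.127], [0.456, 0.044, 0.127], [0.455, 0.043, 0.127], [0.457, 0.034, 0.127], [0.456, 0.038, 0.127], [0.452, 0.031, 0.128]]
3180 [[0.548, 0.048, 0.125], [0.548, 0.034, 0.127], [0.549, 0.042, 0.127], [0.548, 0.041, 0.127], [0.547, 0.033, 0.127], [0.544, 0.031, 0.127], [0.549, 0.035, 0.128], [0.542, 0.031, 0.128]]
```

View pics/z2.png

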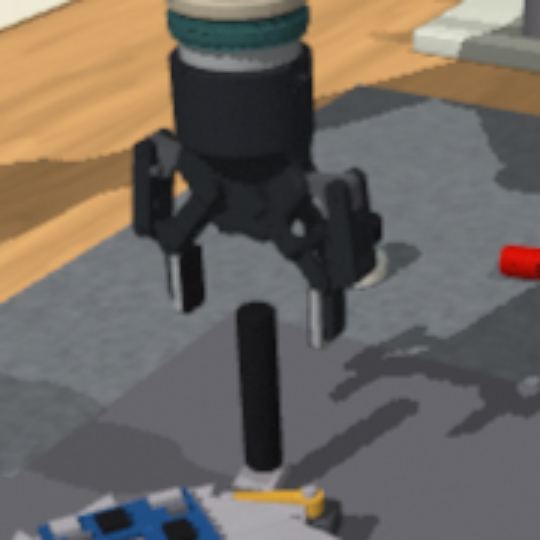

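The fingertips appear at z≈0.126, about 23 mm higher than the state reading implies, so they are level with the handle top. I'll trust the images, lower a further 24 mm, and look again.

Emit:
carry_out --deltas '[0.2,0,0,0,0,0,1,0.2,0,0,0,0,0,1,0,0,0,0,0,0,1]'

```text
clock: 5.35
position: [0.4962, 0.0415, 0.064]
ee_rot: [-0.495, -0.503, -0.497, 0.505]
contact_force: [-0.2, -0.3, 0.2]
width: 0.0854
```

```bash
python3 - <<'E'
from h import *
s=readout.get_state();print(s['clock'],s['position'],s['contact_force'].round(1))
im=eyes.get_image('scene');P=cloud(im)
m=(abs(P[...,0]-.5)<.09)&(abs(P[...,1]-.04)<.02)&(P[...,2]>.06)&(abs(P[...,0]-.5)>.025)
q=P[m];
for sgn in (-1,1):
    r=q[(q[:,0]-.5)*sgn>0];r=r[np.argsort(r[:,2])];print(len(r),r[:5].round(3).tolist())
b=cv2.resize(cv2.cvtColor(im['color'][60:240,150:330],cv2.COLOR_RGB2BGR),None,fx=3,fy=3);cv2.imwrite('pics/z3.png',b)
E
```

```text
5.35 [0.49617372 0.04150565 0.06397939] [-0.2 -0.3  0.2]
965 [[0.453, 0.042, 0.099], [0.454, 0.038, 0.101], [0.452, 0.046, 0.101], [0.453, 0.033, 0.101], [0.451, 0.032, 0.101]]
3135 [[0.545, 0.04, 0.099], [0.538, 0.032, 0.1], [0.546, 0.036, 0.1], [0.545, 0.031, 0.1], [0.546, 0.037, 0.101]]
```

View pics/z3.png

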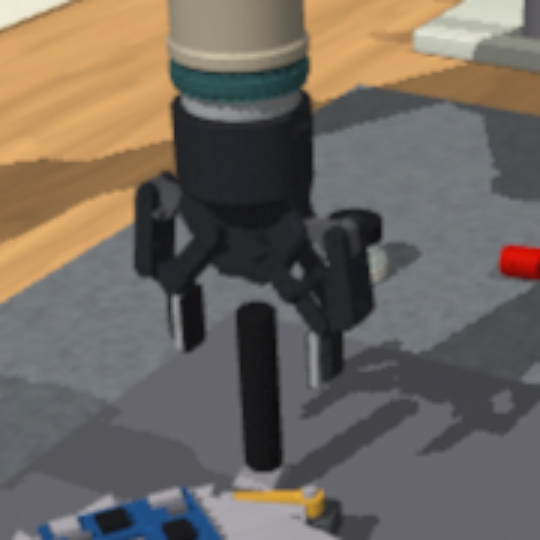

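Emit:
carry_out --deltas '[0,0,0,0,0,0,-1,0,0,0,0,0,0,-1,0,0,0,0,0,0,-1,0,0,0,0,0,0,-1,0,0,0,0,0,0,-1,0,0,0,0,0,0,-1]' --newtons 40

```text
clock: 6.15
position: [0.4975, 0.0415, 0.0657]
ee_rot: [0.496, 0.504, 0.496, -0.504]
contact_force: [-0.6, 1.0, 4.3]
width: 0.023
```

```bash
python3 - <<'E'
from h import *
s=readout.get_state();print(s['clock'],s['position'],s['contact_force'].round(1),s['width'])
im=eyes.get_image('scene');P=cloud(im)
b=cv2.resize(cv2.cvtColor(im['color'][60:240,150:330],cv2.COLOR_RGB2BGR),None,fx=3,fy=3);cv2.imwrite('pics/z4.png',b)
E
```

```text
6.15 [0.49753302 0.04152931 0.06570089] [-0.6  1.   4.3] 0.022980544561962312
```

View pics/z4.png

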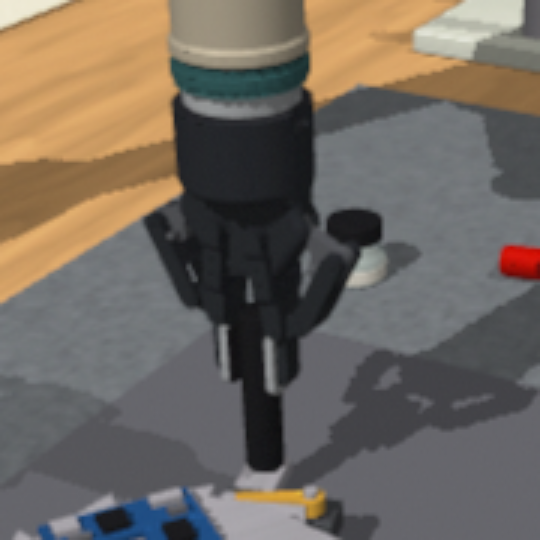

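```bash
cat > arc.py <<'E'
from h import *
import sys
A=np.array([.543,-.124]);r=.1715
def rows(th,M):
    p=np.stack([A[0]+r*np.cos(th),A[1]+r*np.sin(th),0*th],1)
    d=np.diff(p,axis=0)@M/.06
    return d
if __name__=='__main__':
    s=readout.get_state();M=rot(s['ee_rot']);v=s['position'][:2]-A
    th=np.arctan2(v[1],v[0]);print(s['clock'],th,np.degrees(th),np.linalg.norm(v),s['position'].round(4),s['contact_force'].round(1))
    step=float(sys.argv[1]);n=int(sys.argv[2])
    for i in range(n+1): pass
    t=th+step*np.arange(n+1)
    print(rows(t,M).round(2).tolist())
E
python3 arc.py -0.08 8
```

```text
6.2 1.839273892686952 105.38263141956024 0.17165005639499936 [0.4975 0.0415 0.0656] [-1.5  0.8  5.3]
[[0.0, 0.22, -0.06], [0.0, 0.23, -0.04], [0.0, 0.23, -0.02], [0.0, 0.23, -0.0], [0.0, 0.23, 0.02], [0.0, 0.23, 0.04], [0.0, 0.22, 0.05], [0.0, 0.22, 0.07]]
```

Emit:
carry_out --deltas '[0,0.22,-0.06,0,0,0,-1,0,0.23,-0.04,0,0,0,-1,0,0.23,-0.02,0,0,0,-1,0,0.23,0,0,0,0,-1,0,0.23,0.02,0,0,0,-1,0,0,0,0,0,0,-1]'

```text
clock: 6.95
position: [0.5665, 0.0485, 0.0654]
ee_rot: [0.494, 0.505, 0.496, -0.504]
contact_force: [-1.9, 6.3, 4.7]
width: 0.0231
```

```bash
python3 arc.py -0.04 5; python3 -c "
from h import *
save(eyes.get_image('top'),'t5');print(readout.get_state()['width'])"
```

```text
6.95 1.4351993062883965 82.23086301042868 0.17411277693391614 [0.5665 0.0485 0.0654] [-1.9  6.3  4.7]
[[-0.0, 0.11, 0.02], [-0.0, 0.11, 0.02], [-0.0, 0.11, 0.02], [-0.0, 0.11, 0.03], [-0.0, 0.11, 0.03]]
0.02299638519769826
```

View pics/t5.png

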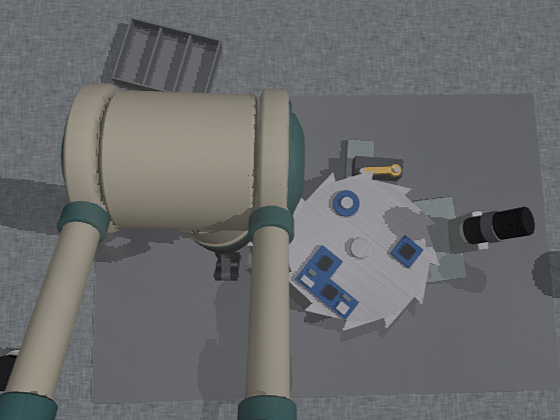

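Emit:
carry_out --deltas '[0,0.11,0.06,0,0,0,-1,0,0.11,0.03,0,0,0,-1,0,0.11,0.03,0,0,0,-1,0,0,0,0,0,0,-1]'

```text
clock: 7.5
position: [0.5866, 0.043, 0.0654]
ee_rot: [0.494, 0.506, 0.497, -0.502]
contact_force: [1.7, 10.1, 2.2]
width: 0.0233
```

Emit:
carry_out --deltas '[0,0.06,0.02,0,0,0,-1,0,0.06,0.02,0,0,0,-1,0,0,0,0,0,0,-1]'

```text
clock: 7.88
position: [0.5918, 0.0413, 0.0654]
ee_rot: [0.493, 0.506, 0.498, -0.503]
contact_force: [-2.8, 11.3, 4.5]
width: 0.0228
```

```bash
python3 arc.py -0.02 5
```

```text
7.875 1.2839246311752774 73.56346257923424 0.17235390925288505 [0.5918 0.0413 0.0654] [-2.8 11.3  4.5]
[[-0.0, 0.05, 0.02], [-0.0, 0.05, 0.02], [-0.0, 0.05, 0.02], [-0.0, 0.05, 0.02], [-0.0, 0.05, 0.02]]
```

Emit:
carry_out --deltas '[0,0.06,0,0,0,0,-1,0,0.06,0,0,0,0,-1,0,0,0,0,0,0,-1]'

```text
clock: 8.25
position: [0.5913, 0.0414, 0.0652]
ee_rot: [-0.49, -0.502, -0.502, 0.506]
contact_force: [-18.1, 12.0, 14.0]
width: 0.0229
```

```bash
python3 arc.py 0.08 10;python3 -c "
from h import *
save(eyes.get_image('scene'),'s6');print(readout.get_state()['width'])"
```

```text
8.25 1.2867687312576963 73.72641751046964 0.17226979884228072 [0.5913 0.0414 0.0652] [-18.1  12.   14. ]
[[0.0, -0.22, -0.05], [0.0, -0.23, -0.03], [0.0, -0.23, -0.02], [0.0, -0.23, 0.0], [0.0, -0.23, 0.02], [0.0, -0.23, 0.04], [0.0, -0.22, 0.06], [0.0, -0.22, 0.07], [0.0, -0.21, 0.09], [0.0, -0.2, 0.11]]
0.022888968057368654
```

View pics/s6.png

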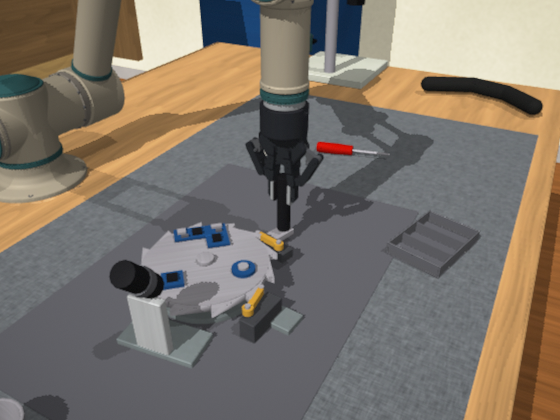

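Emit:
carry_out --deltas '[0,-0.3,-0.08,0,0,0,-1,0,-0.23,-0.04,0,0,0,-1,0,-0.23,-0.02,0,0,0,-1,0,-0.23,0,0,0,0,-1,0,-0.23,0.02,0,0,0,-1,0,-0.23,0.04,0,0,0,-1,0,-0.22,0.06,0,0,0,-1,0,-0.22,0.07,0,0,0,-1,0,0,0,0,0,0,-1]'

```text
clock: 9.43
position: [0.4863, 0.035, 0.0656]
ee_rot: [0.496, 0.504, 0.496, -0.504]
contact_force: [0.1, 2.2, 1.9]
width: 0.0231
```

```bash
cat > board.py <<'E'
from h import *
import sys
A=np.array([.5428,-.1225])
def board(name=None):
    out={}
    im=eyes.get_image('top');P=cloud(im)
    if name: save(im,name)
    H=cv2.cvtColor(im['color'],cv2.COLOR_RGB2HSV)
    b=((H[...,0]>100)&(H[...,0]<125)&(H[...,1]>130)&(P[...,2]>.03)&(P[...,2]<.09)).astype(np.uint8)
    b=cv2.morphologyEx(b,cv2.MORPH_CLOSE,np.ones((3,3)))
    n,l,s,c=cv2.connectedComponentsWithStats(b)
    K=im['mtx'];M=rot(im['orientation']);o=np.array(im['origin'])
    for i in range(1,n):
        if s[i,4]<60: continue
        cs,_=cv2.findContours((l==i).astype(np.uint8),0,1);cs=max(cs,key=len)[:,0].astype(float)
        d=np.c_[(cs[:,0]-K[0,2])/K[0,0],(cs[:,1]-K[1,2])/K[1,1],np.ones(len(cs))]@M.T
        w=(o+d*((.0605-o[2])/d[:,2])[:,None])[:,:2]
        (cx,cy),(a,bb),g=cv2.minAreaRect((w*1000).astype(np.float32))
        v=np.array([cx,cy])/1000-A
        print(s[i,4],'rect centre',round(cx,1),round(cy,1),'size',round(a,1),round(bb,1),'rectang',round(g,1),'r',round(np.linalg.norm(v)*1000,1),'angle',round(np.degrees(np.arctan2(v[1],v[0]))%360,1))
if __name__=='__main__': board(sys.argv[1])
E
python3 arc.py 0.04 4; python3 board.py t7
```

```text
9.425 1.9134951493527188 109.6351961766659 0.16885874255147285 [0.4863 0.035  0.0656] [0.1 2.2 1.9]
[[-0.0, -0.11, 0.04], [-0.0, -0.1, 0.05], [-0.0, -0.1, 0.05], [-0.0, -0.1, 0.05]]
290 rect centre 603.2 -101.8 size 32.9 33.3 rectang 88.0 r 63.8 angle 19.0
264 rect centre 541.7 -185.6 size 30.5 30.6 rectang 53.7 r 63.1 angle 269.0
501 rect centre 496.7 -88.7 size 100.2 37.9 rectang 23.6 r 57.1 angle 143.8
```

View pics/t7.png

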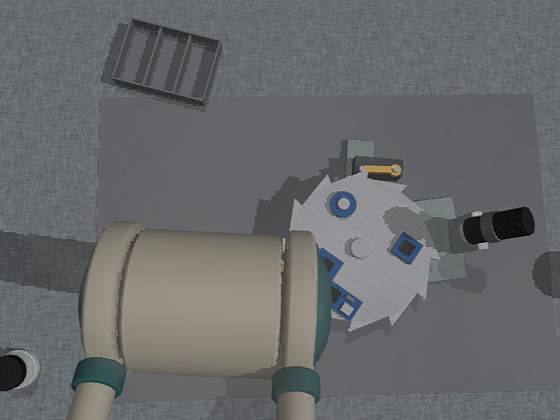

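Emit:
carry_out --deltas '[0,-0.11,0.04,0,0,0,-1,0,-0.1,0.05,0,0,0,-1,0,-0.1,0.05,0,0,0,-1,0,-0.1,0.05,0,0,0,-1,0,0,0,0,0,0,-1]'

```text
clock: 10.1
position: [0.4624, 0.0237, 0.0656]
ee_rot: [0.497, 0.504, 0.496, -0.504]
contact_force: [3.0, 1.9, 0.2]
width: 0.0231
```

Emit:
carry_out --deltas '[0,-0.06,0.03,0,0,0,-1,0,-0.06,0.03,0,0,0,-1,0,0,0,0,0,0,-1]'

```text
clock: 10.48
position: [0.4588, 0.0219, 0.0656]
ee_rot: [0.497, 0.507, 0.495, -0.501]
contact_force: [11.7, 7.8, -6.0]
width: 0.023
```

```bash
python3 arc.py -0.08 10; python3 board.py t8
```

```text
10.475 2.0939781285450207 119.97610915833226 0.16843115447878637 [0.4588 0.0219 0.0656] [11.7  7.8 -6. ]
[[0.0, 0.2, -0.11], [0.0, 0.21, -0.09], [0.0, 0.22, -0.08], [0.0, 0.22, -0.06], [0.0, 0.22, -0.04], [0.0, 0.23, -0.02], [0.0, 0.23, -0.0], [0.0, 0.23, 0.01], [0.0, 0.23, 0.03], [0.0, 0.22, 0.05]]
202 rect centre 602.3 -90.7 size 27.0 33.4 rectang 2.0 r 67.5 angle 28.2
169 rect centre 549.9 -183.7 size 30.5 24.6 rectang 64.0 r 61.6 angle 276.6
687 rect centre 491.4 -96.8 size 86.9 54.3 rectang 59.8 r 57.4 angle 153.5
```

View pics/t8.png

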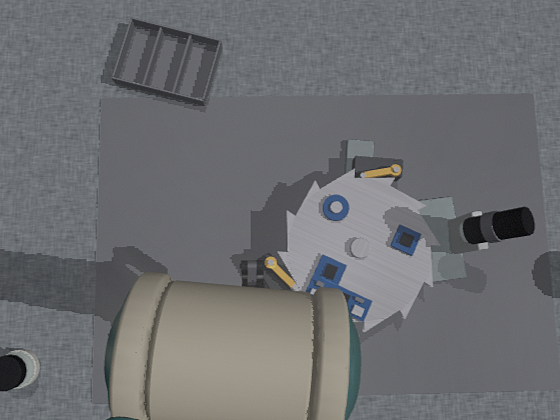

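Emit:
carry_out --deltas '[0,0.25,-0.14,0,0,0,-1,0,0.21,-0.1,0,0,0,-1,0,0.22,-0.08,0,0,0,-1,0,0.22,-0.06,0,0,0,-1,0,0.22,-0.04,0,0,0,-1,0,0.23,-0.02,0,0,0,-1,0,0.23,0,0,0,0,-1,0,0.23,0.02,0,0,0,-1,0,0.23,0.03,0,0,0,-1,0,0,0,0,0,0,-1]'

```text
clock: 11.78
position: [0.578, 0.0434, 0.0651]
ee_rot: [0.495, 0.505, 0.497, -0.504]
contact_force: [2.6, 5.0, 1.4]
width: 0.0229
```

Emit:
carry_out --deltas '[0,0.12,0.04,0,0,0,-1,0,0.1,0.03,0,0,0,-1,0,0.05,0,0,0,0,-1,0,0,0,0,0,0,-1]'

```text
clock: 12.28
position: [0.5917, 0.0391, 0.0651]
ee_rot: [-0.494, -0.504, -0.497, 0.505]
contact_force: [-2.4, 4.2, 2.9]
width: 0.0231
```

```bash
python3 arc.py 0.08 10; python3 board.py t9
```

```text
12.275 1.2809196989501044 73.39129264500896 0.17022498876068046 [0.5917 0.0391 0.0651] [-2.4  4.2  2.9]
[[0.0, -0.22, -0.05], [0.0, -0.23, -0.03], [0.0, -0.23, -0.02], [0.0, -0.23, 0.0], [0.0, -0.23, 0.02], [0.0, -0.23, 0.04], [0.0, -0.22, 0.06], [0.0, -0.22, 0.07], [0.0, -0.21, 0.09], [0.0, -0.2, 0.11]]
142 rect centre 604.1 -97.5 size 33.5 26.3 rectang 64.7 r 66.2 angle 22.2
181 rect centre 547.6 -185.3 size 30.6 30.3 rectang 60.3 r 63.0 angle 274.4
1059 rect centre 492.9 -92.3 size 84.1 57.4 rectang 59.2 r 58.4 angle 148.8
```

View pics/t9.png

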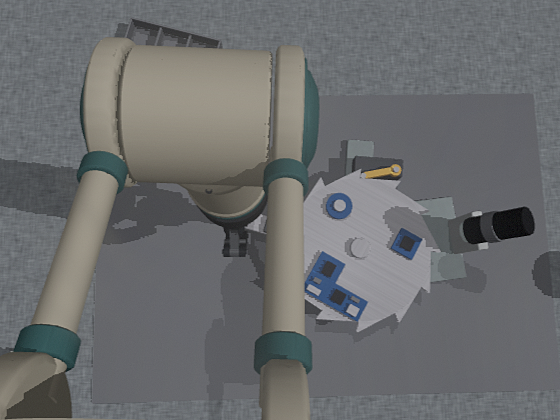

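Emit:
carry_out --deltas '[0,-0.23,-0.08,0,0,0,-1,0,-0.23,-0.04,0,0,0,-1,0,-0.23,-0.02,0,0,0,-1,0,-0.23,0,0,0,0,-1,0,-0.23,0.02,0,0,0,-1,0,-0.23,0.04,0,0,0,-1,0,-0.22,0.06,0,0,0,-1,0,-0.22,0.07,0,0,0,-1,0,-0.2,0.08,0,0,0,-1,0,0,0,0,0,0,-1]'

```text
clock: 13.58
position: [0.4707, 0.0312, 0.0653]
ee_rot: [-0.497, -0.503, -0.496, 0.504]
contact_force: [1.2, -1.2, 0.7]
width: 0.0232
```

Emit:
carry_out --deltas '[0,-0.1,0.05,0,0,0,-1,0,-0.06,0.03,0,0,0,-1,0,-0.06,0.03,0,0,0,-1,0,-0.03,0.02,0,0,0,-1,0,0,0,0,0,0,-1]'

```text
clock: 14.2
position: [0.4588, 0.025, 0.0654]
ee_rot: [0.496, 0.505, 0.496, -0.503]
contact_force: [7.0, 4.6, -4.1]
width: 0.0229
```

```bash
python3 arc.py -0.08 10; python3 board.py t10
```

```text
14.2 2.085173359079915 119.47163302839604 0.17119482282425913 [0.4588 0.025  0.0654] [ 7.   4.6 -4.1]
[[0.0, 0.2, -0.11], [0.0, 0.21, -0.09], [0.0, 0.22, -0.07], [0.0, 0.22, -0.06], [0.0, 0.23, -0.04], [0.0, 0.23, -0.02], [0.0, 0.23, -0.0], [0.0, 0.23, 0.02], [0.0, 0.23, 0.03], [0.0, 0.22, 0.05]]
103 rect centre 583.4 -167.7 size 23.8 31.6 rectang 88.9 r 60.8 angle 311.9
229 rect centre 577.0 -66.1 size 30.1 33.8 rectang 59.7 r 65.9 angle 58.8
975 rect centre 484.9 -126.0 size 57.5 84.1 rectang 3.8 r 58.0 angle 183.4
```

View pics/t10.png

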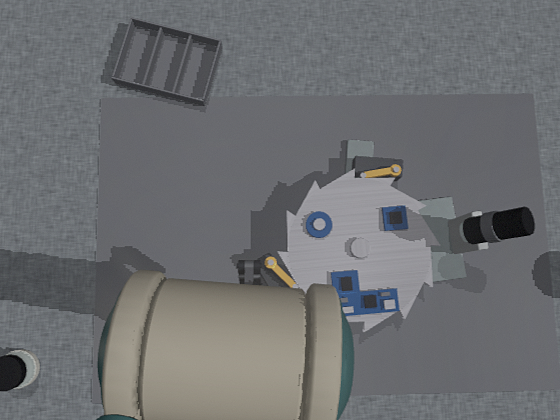

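Emit:
carry_out --deltas '[0,0.23,-0.14,0,0,0,-1,0,0.21,-0.1,0,0,0,-1,0,0.22,-0.08,0,0,0,-1,0,0.22,-0.06,0,0,0,-1,0,0.22,-0.04,0,0,0,-1,0,0.23,-0.02,0,0,0,-1,0,0.23,0,0,0,0,-1,0,0.23,0.02,0,0,0,-1,0,0.23,0.04,0,0,0,-1,0,0.12,0.03,0,0,0,-1]'

```text
clock: 15.5
position: [0.5854, 0.0455, 0.065]
ee_rot: [0.494, 0.505, 0.497, -0.504]
contact_force: [-3.6, 5.9, 4.7]
width: 0.0231
```

Emit:
carry_out --deltas '[0,0.1,0.03,0,0,0,-1,0,0.06,0.01,0,0,0,-1,0,0,0,0,0,0,-1]'

```text
clock: 15.88
position: [0.5916, 0.0432, 0.065]
ee_rot: [-0.493, -0.503, -0.499, 0.505]
contact_force: [-9.6, 4.9, 6.4]
width: 0.0229
```

```bash
python3 arc.py 0.08 10; python3 board.py t11
```

```text
15.875 1.287815708615692 73.78640489432857 0.17412459283704507 [0.5916 0.0432 0.065 ] [-9.6  4.9  6.4]
[[0.0, -0.22, -0.05], [0.0, -0.23, -0.03], [0.0, -0.23, -0.02], [0.0, -0.23, 0.0], [0.0, -0.23, 0.02], [0.0, -0.23, 0.04], [0.0, -0.22, 0.06], [0.0, -0.22, 0.07], [0.0, -0.21, 0.09], [0.0, -0.2, 0.11]]
74 rect centre 588.3 -69.1 size 28.4 17.4 rectang 85.9 r 70.1 angle 49.6
1109 rect centre 484.7 -121.3 size 84.4 57.5 rectang 89.5 r 58.1 angle 178.8
```

Emit:
carry_out --deltas '[0,-0.27,-0.05,0,0,0,-1,0,-0.23,-0.04,0,0,0,-1,0,-0.23,-0.02,0,0,0,-1,0,-0.23,0,0,0,0,-1,0,-0.23,0.02,0,0,0,-1,0,-0.23,0.04,0,0,0,-1,0,-0.22,0.06,0,0,0,-1,0,-0.22,0.07,0,0,0,-1,0,-0.2,0.09,0,0,0,-1,0,0,0,0,0,0,-1]'

```text
clock: 17.18
position: [0.4719, 0.0323, 0.0655]
ee_rot: [0.497, 0.504, 0.496, -0.503]
contact_force: [-0.3, 0.7, 0.4]
width: 0.0231
```

Emit:
carry_out --deltas '[0,-0.1,0.05,0,0,0,-1,0,-0.06,0.03,0,0,0,-1,0,-0.06,0.03,0,0,0,-1,0,-0.06,0.03,0,0,0,-1,0,0,0,0,0,0,-1]'

```text
clock: 17.8
position: [0.4589, 0.0255, 0.0655]
ee_rot: [0.497, 0.507, 0.495, -0.501]
contact_force: [10.9, 7.5, -8.0]
width: 0.023
```

```bash
python3 arc.py -0.08 10; python3 board.py t12
```

```text
17.8 2.0830160010193333 119.34802551662618 0.17152024255040862 [0.4589 0.0255 0.0655] [10.9  7.5 -8. ]
[[0.0, 0.2, -0.11], [0.0, 0.21, -0.09], [0.0, 0.22, -0.07], [0.0, 0.22, -0.06], [0.0, 0.23, -0.04], [0.0, 0.23, -0.02], [0.0, 0.23, -0.0], [0.0, 0.23, 0.02], [0.0, 0.23, 0.03], [0.0, 0.22, 0.05]]
226 rect centre 602.6 -145.2 size 30.7 30.5 rectang 33.0 r 63.9 angle 339.2
236 rect centre 544.0 -57.6 size 32.4 32.3 rectang 88.8 r 64.9 angle 88.9
1154 rect centre 494.5 -154.7 size 57.8 84.4 rectang 33.8 r 58.0 angle 213.7
```

View pics/t12.png

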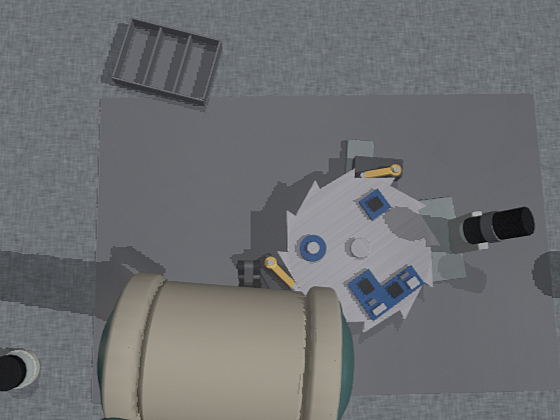

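Emit:
carry_out --deltas '[0,0.25,-0.14,0,0,0,-1,0,0.21,-0.1,0,0,0,-1,0,0.22,-0.08,0,0,0,-1,0,0.22,-0.06,0,0,0,-1,0,0.22,-0.04,0,0,0,-1,0,0.23,-0.02,0,0,0,-1,0,0.23,0,0,0,0,-1,0,0.23,0.02,0,0,0,-1,0,0.23,0.04,0,0,0,-1,0,0.12,0.03,0,0,0,-1]'

```text
clock: 19.1
position: [0.5847, 0.0457, 0.0651]
ee_rot: [0.494, 0.505, 0.497, -0.504]
contact_force: [-5.5, 1.1, 2.7]
width: 0.023
```

Emit:
carry_out --deltas '[0,0.1,0.03,0,0,0,-1,0,0.06,0.02,0,0,0,-1,0,0,0,0,0,0,-1]'

```text
clock: 19.48
position: [0.5917, 0.0433, 0.065]
ee_rot: [-0.493, -0.504, -0.498, 0.504]
contact_force: [-7.8, 8.0, 5.1]
width: 0.0228
```

Emit:
carry_out --deltas '[0,-0.27,-0.06,0,0,0,-1,0,-0.23,-0.04,0,0,0,-1,0,-0.23,-0.02,0,0,0,-1,0,-0.23,0,0,0,0,-1,0,-0.23,0.02,0,0,0,-1,0,-0.23,0.04,0,0,0,-1,0,-0.22,0.06,0,0,0,-1,0,-0.22,0.07,0,0,0,-1,0,-0.2,0.09,0,0,0,-1,0,0,0,0,0,0,-1]'

```text
clock: 20.72
position: [0.4717, 0.032, 0.0655]
ee_rot: [0.497, 0.504, 0.496, -0.503]
contact_force: [1.3, -0.5, -1.1]
width: 0.0229
```

Emit:
carry_out --deltas '[0,-0.1,0.05,0,0,0,-1,0,-0.06,0.03,0,0,0,-1,0,-0.06,0.03,0,0,0,-1,0,-0.06,0.03,0,0,0,-1,0,0,0,0,0,0,-1]'

```text
clock: 21.35
position: [0.459, 0.026, 0.0656]
ee_rot: [0.497, 0.508, 0.494, -0.501]
contact_force: [11.4, 8.5, -9.3]
width: 0.0226
```

```bash
python3 arc.py -0.08 10; python3 board.py t13
```

```text
21.35 2.081067905286764 119.23640785306253 0.17195482506180834 [0.459  0.026  0.0656] [11.4  8.5 -9.3]
[[0.0, 0.2, -0.11], [0.0, 0.21, -0.09], [0.0, 0.22, -0.07], [0.0, 0.22, -0.06], [0.0, 0.23, -0.04], [0.0, 0.23, -0.02], [0.0, 0.23, -0.0], [0.0, 0.23, 0.02], [0.0, 0.23, 0.03], [0.0, 0.22, 0.05]]
162 rect centre 606.1 -112.3 size 30.3 30.4 rectang 63.9 r 64.2 angle 9.1
1101 rect centre 517.5 -174.5 size 57.6 85.2 rectang 63.8 r 57.8 angle 244.1
242 rect centre 512.4 -66.0 size 32.2 33.2 rectang 88.0 r 64.2 angle 118.3
```

View pics/t13.png

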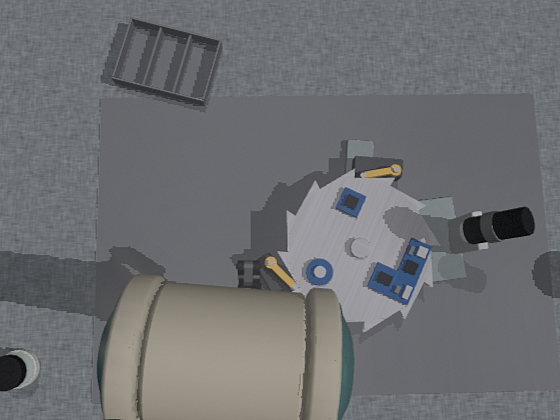

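Emit:
carry_out --deltas '[0,0.25,-0.14,0,0,0,-1,0,0.21,-0.1,0,0,0,-1,0,0.22,-0.08,0,0,0,-1,0,0.22,-0.06,0,0,0,-1,0,0.22,-0.04,0,0,0,-1,0,0.23,-0.02,0,0,0,-1,0,0.23,0,0,0,0,-1,0,0.23,0.02,0,0,0,-1,0,0.23,0.04,0,0,0,-1,0,0.12,0.03,0,0,0,-1]'

```text
clock: 22.65
position: [0.5829, 0.0457, 0.0651]
ee_rot: [0.494, 0.505, 0.497, -0.504]
contact_force: [-2.3, 6.1, 4.3]
width: 0.0229
```

Emit:
carry_out --deltas '[0,0.1,0.03,0,0,0,-1,0,0.06,0.02,0,0,0,-1,0,0,0,0,0,0,-1]'

```text
clock: 23.02
position: [0.5918, 0.0427, 0.0651]
ee_rot: [0.494, 0.504, 0.498, -0.504]
contact_force: [-3.0, 5.3, 3.0]
width: 0.0229
```

Emit:
carry_out --deltas '[0,-0.27,-0.06,0,0,0,-1,0,-0.23,-0.04,0,0,0,-1,0,-0.23,-0.02,0,0,0,-1,0,-0.23,0,0,0,0,-1,0,-0.23,0.02,0,0,0,-1,0,-0.23,0.04,0,0,0,-1,0,-0.22,0.06,0,0,0,-1,0,-0.22,0.07,0,0,0,-1,0,-0.2,0.09,0,0,0,-1,0,0,0,0,0,0,-1]'

```text
clock: 24.28
position: [0.4694, 0.0324, 0.0655]
ee_rot: [0.497, 0.504, 0.496, -0.503]
contact_force: [0.7, 1.2, 1.4]
width: 0.0231
```

Emit:
carry_out --deltas '[0,-0.1,0.05,0,0,0,-1,0,-0.06,0.03,0,0,0,-1,0,-0.06,0.03,0,0,0,-1,0,-0.06,0.03,0,0,0,-1,0,0,0,0,0,0,-1]'

```text
clock: 24.9
position: [0.4591, 0.0269, 0.0656]
ee_rot: [0.497, 0.509, 0.494, -0.5]
contact_force: [16.2, 11.1, -11.9]
width: 0.0235
```

```bash
python3 arc.py -0.08 10; python3 board.py t14; python3 -c "
from h import *
save(eyes.get_image('scene'),'s14')"
```

```text
24.9 2.0783859152929702 119.08274114572181 0.1726148064393385 [0.4591 0.0269 0.0656] [ 16.2  11.1 -11.9]
[[0.0, 0.2, -0.11], [0.0, 0.21, -0.09], [0.0, 0.22, -0.07], [0.0, 0.22, -0.06], [0.0, 0.23, -0.04], [0.0, 0.23, -0.02], [0.0, 0.23, -0.0], [0.0, 0.23, 0.02], [0.0, 0.23, 0.04], [0.0, 0.22, 0.05]]
140 rect centre 596.0 -81.6 size 23.5 30.1 rectang 4.8 r 67.1 angle 37.6
903 rect centre 537.7 -180.7 size 65.5 57.6 rectang 3.9 r 58.5 angle 264.9
124 rect centre 487.6 -97.0 size 31.0 17.9 rectang 5.6 r 60.8 angle 155.2
```

View pics/t14.png

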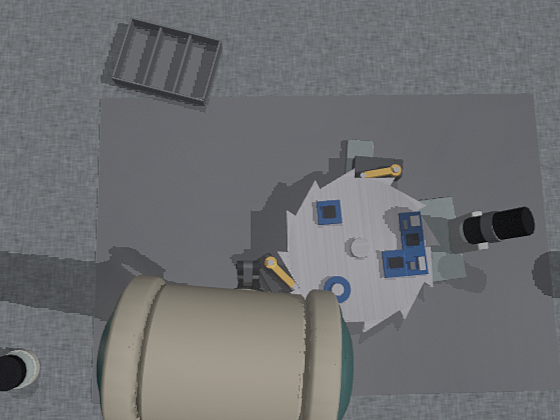

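View pics/s14.png

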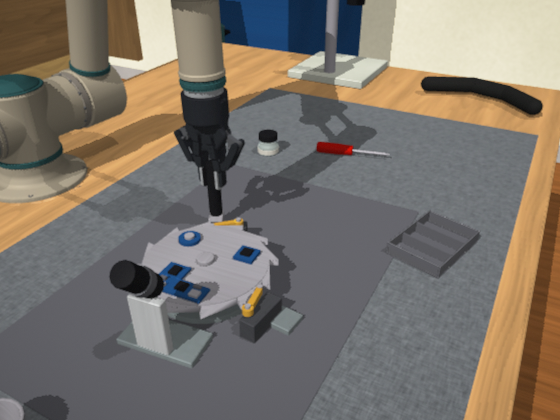

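```bash
python3 - <<'E'
from h import *
im=eyes.get_image('top');P=cloud(im)
b=cv2.resize(cv2.cvtColor(im['color'][170:310,370:545],cv2.COLOR_RGB2BGR),None,fx=4,fy=4,interpolation=cv2.INTER_CUBIC);cv2.imwrite('pics/z15.png',b)
im2=dict(np.load('top0.npz'));P=cloud(im2);
for u,v in [(440,205),(450,200),(455,240),(460,265)]: print(P[v,u].round(4))
E
```

```text
[ 0.6065 -0.2511  0.0148]
[ 0.6137 -0.2665  0.0145]
[ 0.5533 -0.2634  0.0316]
[ 0.5185 -0.2743  0.0149]
```

View pics/z15.png

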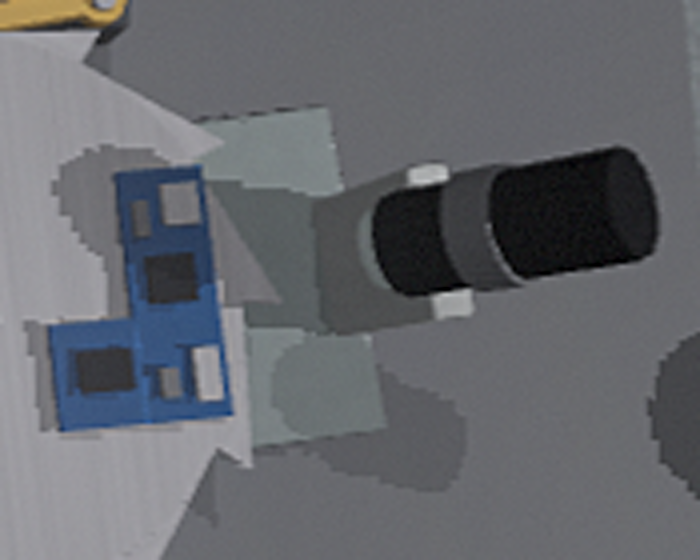

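The board is at the camera with the lever at its forward stop. Now release, rise and check with a clear view.

Emit:
carry_out --deltas '[0,0,0,0,0,0,1,0,0,0,0,0,0,1,0,0,0,0,0,0,1,0,0,0,0,0,0,1,0,0,0,0,0,0,1]'

```text
clock: 25.68
position: [0.4521, 0.0241, 0.0654]
ee_rot: [-0.496, -0.504, -0.496, 0.504]
contact_force: [-0.4, -0.9, 0.4]
width: 0.0856
```

Emit:
carry_out --deltas '[-0.3,0,0,0,0,0,1,-0.5,0,0,0,0,0,1,-0.5,0,0,0,0,0,1,-0.5,0,0,0,0,0,1,-0.3,0,-0.5,0,0,0,1,0,0,-0.8,0,0,0,1,0,0,-0.8,0,0,0,1,0,0,-0.8,0,0,0,1,0,0,-0.5,0,0,0,1,0,0,0,0,0,0,1]'

```text
clock: 26.92
position: [0.4551, 0.2297, 0.1912]
ee_rot: [-0.497, -0.503, -0.497, 0.503]
contact_force: [0.8, -0.6, -0.1]
width: 0.0856
```

```bash
python3 board.py t16; python3 - <<'E'
from h import *
s=readout.get_state();print(s['clock'],s['position'].round(3),s['contact_force'].round(1),s['width'])
im=eyes.get_image('top');P=cloud(im)
m=(P[...,2]>.128)&(P[...,2]<.142)&(abs(P[...,0]-.459)<.04)&(abs(P[...,1]-.028)<.04)
q=P[m];print(len(q))
if len(q):
  print(q.mean(0),(q.min(0)+q.max(0))/2)
  for A in [(.5428,-.1225)]:
    v=q.mean(0)[:2]-A;print(np.hypot(*v),np.degrees(np.arctan2(v[1],v[0])))
E
```

```text
160 rect centre 592.4 -81.9 size 30.6 30.1 rectang 4.7 r 64.1 angle 39.3
855 rect centre 537.7 -180.7 size 65.5 57.6 rectang 3.9 r 58.5 angle 264.9
215 rect centre 486.0 -89.7 size 29.2 33.9 rectang 15.8 r 65.6 angle 150.0
26.975 [0.455 0.228 0.191] [0.2 0.  0.2] 0.08571003553757466
319
[0.45947259 0.0267671  0.13504672] [0.45930189 0.02687662 0.13381679]
0.17095065074272897 119.17215939971342
```

View pics/t16.png

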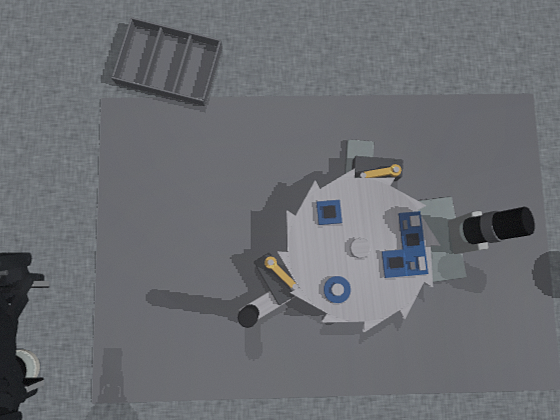

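```bash
python3 - <<'E'
from h import *
im=eyes.get_image('top');K=im['mtx'];M=rot(im['orientation']);o=np.array(im['origin'])
def w(zx,zy,z):
    u,v=zx/4+370-.375,zy/4+170-.375
    d=M@np.array([(u-K[0,2])/K[0,0],(v-K[1,2])/K[1,1],1]);return (o+d*(z-o[2])/d[2])[:2]
def a(p,q,z):
    d=w(*q,z)-w(*p,z);print(w(*p,z).round(4),w(*q,z).round(4),np.hypot(*d).round(4),np.degrees(np.arctan2(d[1],d[0])).round(2))
a((385,425),(329,107),.0148)   # plate outer edge (stage +x)
a((233,415),(203,165),.0605)
a((62,431),(233,415),.0605);a((250,446),(385,425),.0148);a((205,122),(329,107),.0148)
A=np.array([.5428,-.1225])
for n,p in [('bracket white ends',[(427,175),(453,303)])]:
    for z in (.1,.12): c=(w(*p[0],z)+w(*p[1],z))/2-A;print(n,z,np.degrees(np.arctan2(c[1],c[0])))
E
```

```text
[ 0.5028 -0.2818] [ 0.619  -0.2696] 0.1168 6.0
[ 0.5067 -0.2126] [ 0.5917 -0.2076] 0.0852 3.36
[ 0.5027 -0.1545] [ 0.5067 -0.2126] 0.0582 -85.99
[ 0.4964 -0.2324] [ 0.5028 -0.2818] 0.0498 -82.63
[ 0.6142 -0.2233] [ 0.619  -0.2696] 0.0465 -84.08
bracket white ends 0.1 -83.08270750662783
bracket white ends 0.12 -83.50395640007123
```

```bash
python3 -c "
from h import *
print(job.sign_off(), readout.get_state()['clock'])"
```

```text
the job is handed in; nothing more can be done
the job is handed in; nothing more can be done
```

The L-shaped board is now in front of the camera lens, but it stopped about 2.5° short of exact alignment. I handed the job in at about 27 s.

**What I did:** I gripped the upright handle at about 40 N and swung the lever to its back stop. One partial forward stroke brought the pawl into step, then four full strokes turned the disc 30° each. I left the lever at its forward stop, opened the gripper and backed away, and nothing pushed the turntable itself.

**Last checks:**
- **Lever:** the images put it at 119.2° in the world frame, against about 119.1° expected for the forward stop. It did not move after I let go.
- **Robot:** it was clear of everything, with contact force about 0 N. The highest force component I saw was 18 N, when pressing on the back stop.

**What disagreed:**
- **Board angle:** it measured about 3.7° against about 6.3° for the camera bracket, so it is roughly 2.5° short, or about 3 mm at the board. Pressing at 7 to 16 N on the forward stop left it at the same angle. Another stroke would have overshot by about 27°, so I accepted it.
- **Board centre:** it measured about 58 mm from the axis, where 62 mm was stated.
- **Fingertip height:** the fingertips appeared about 23 mm higher in the images than the reported tool height implied. I set the grip height from the images.

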